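# Three turns of the granule meter

### The job

Zero the blue granule meter and feed one test dose: by its red knob, turn the crank anticlockwise (seen from above) until it just rests gently against its hidden end stop, then crank it clockwise exactly three full turns from the stop, no more, and let go. Do not lean hard on the stop, and leave everything else on the bench where it is.

Things in the scene. Friction and masses are not known exactly. Their poses are not given: they have to be found in the camera images.
- meter: Hand-cranked granule meter, screwed to the bench: base plate 240 x 200 x 12 mm, blue housing 120 x 120 mm, its top 120 mm above the bench, centred 30 mm along +x from the origin; white spout on its -x side, green-lidded hopper on its +y side. Origin: under the base plate's centre, on the bench; z up. Nothing of it but the red knob's sleeve is higher than 159 mm above the bench.
- crank_axis (a point): Point on the crank's vertical axis, mid-thickness of the crank arm, 150 mm above the bench; its axes are the meter's. The arm: steel bar 22 mm wide, 10 mm thick, from the axis to the knob, sweeping a full circle. Clockwise from above feeds forward. Drag at the knob 2.5 to 5 N; it stays where it is left. No dial, mark or click, and nothing halts it after three turns.
- knob (a point): Centre of the red upright grip on the crank: a round sleeve 24 mm wide, 48 mm tall, spinning freely on its pin, 60 mm from the crank's axis. The point is on the sleeve's axis 184 mm above the bench; the sleeve spans 158 to 206 mm. Its own x points from the crank's axis outwards along the arm. It can be gripped from above and led round without turning the hand.
- beaker: small clear plastic beaker, 52 mm wide, 50 mm tall, standing on the meter's base plate under its spout; origin at the centre of its underside. A bystander: leave it alone.
- jar: amber glass jar with a black cap, 60 mm wide, 90 mm tall; origin under its centre. A bystander: leave it alone.
- bottle: white plastic bottle with a blue cap, 56 mm wide, 130 mm tall; origin under its centre. A bystander: leave it alone.
- flask: green conical glass flask, 72 mm wide, 95 mm tall; origin under its centre. A bystander: leave it alone.
- scoop: steel spoon 170 mm long lying on the bench, along its own x; origin under it. A bystander: leave it alone.
- dish: white ceramic dish, 90 mm wide, 20 mm tall; origin under its centre. A bystander: leave it alone.
- weight: brass balance weight, 34 mm wide, 50 mm tall; origin under its centre. A bystander: leave it alone.
- bearing_top (a point): Top centre of the plain round aluminium bearing (68 mm wide) under the crank, 140 mm above the bench; axes are the meter's. It hides the end stop, whose direction cannot be seen and differs each time: 0.2 to 0.7 turn anticlockwise from where the crank is found. The stop is sprung: firm up to 6 N at the knob, then gives 1 mm of knob travel per 1.7 N, springing back; 20 N bends it.
- pin_end (a point): Outer end of the brass tell-tale pin of the end stop, 8 mm wide, in a steel collar on the meter's -y side, 90 mm above the bench: 75.0 mm along the meter's -y from its origin, and only 0.14 mm farther out when the crank leans on the stop with 20 N: too little to see or to read from measured poses. Not to be handled.
- nut (a point): Brass travelling nut, 10 x 12 x 6 mm, on top of the crank arm between axis and knob, its top 159 mm above the bench. Geared to the crank: 30.0 mm inwards of the knob's axis along the arm when the crank just meets its stop, and 0.4 mm nearer the knob per clockwise turn: too little to see or to read from measured poses. Not to be handled.

How it is judged:
By the outcome, as a careful person would: the job done as asked, in the order asked, and still so for the second after the job is handed in, with the robot touching nothing.
It also fails if it takes over 69 s, if anything falls off the work surface, if the arm or the gripper's body presses on something with over 40 N, if the wrist force passes 120 N, or if a joint passes its speed limit or range.

### The arm

A 7-joint arm with a two-finger parallel gripper is mounted at the origin on the work surface. World frame = base frame: x ahead of the robot, y to its left, z up, the work surface at z = 0. Lengths are in m, angles in rad, forces in N, time in s.
With the tool pointing down it reaches from about 0.4 to 0.925 m from the base axis. Payload 5.6 kg.
Tool frame: the origin (TCP) lies on the centre line of the jaws, within the pads' length; the fingertips stand 8 mm ahead of it and the grasp point (between the pads) lies 11 mm behind it; z points along the fingers, y is the line along which they close (so a half turn about z gives the same grasp; the last joint's range is limited). The gripper opens to 85 mm and grips with 20 to 120 N. Pads are 22 mm wide; open, the fingers measure 114 mm over their backs; the gripper's body (76 mm by 85 mm) begins 54 mm behind the grasp point. The pads swing forward as they close: fully open they stand 13 mm farther back than shut.
Start: joints at [1.177, 0.468, -0.012, 1.603, 0.006, 1.071, -0.056], TCP at [0.223, -0.61, 0.239] pointing down, gripper open.
Joint ranges: [-2.53, 2.53], [-0.31, 2.02], [-1.57, 1.55], [0.28, 2.44], [-1.29, 4.43], [0.15, 1.84], [-2.92, 2.92]. Speed limits (rad/s): [2.57, 2.57, 3.14, 3.14, 3.14, 3.14, 3.14].

### API

Orientations are given as [roll, pitch, yaw] about the fixed x, y, z axes, in that order (R = Rz(yaw) Ry(pitch) Rx(roll)).
In Python, from cell import state, get_image, camera_info, close_job gives the robot as it stands. The module is installed in compiled form; this text tells all that it offers.
- The arm moves only by the tool send_rows, never from a script. Its argument "series" is a list of rows, each a list of 6 numbers: the shift along the tool's x, y, z in mm, then the turn, a rotation vector about the tool's x, y, z in rad. A call has 1 to 20 rows; each row is the pose to reach, as a shift and turn from the pose commanded when the call began, along the tool's axes at that moment; what a row does not reach only later rows make up. A row lasts 1/8 s, in which the tool goes at most 62.5 mm and 10.7 degrees, less where a joint would pass 70% of its speed; a pose out of reach is approached as far as the arm can. A call with a gripper value outside its range is refused whole. "grip" is the opening, from -1 (shut) to 1 (fully open), so that 0 is half open, set as the call begins (left out, the last holds). The fingers move at their own pace and stop on an object; the grip force is fixed at half the most. Time passes only in rows, so rows that repeat a pose let the fingers close. It gives the time, the measured TCP pose, the force, the opening and the grip force at its end, in the units of the state.
- state(): the state, without advancing time (a new reading comes with each control period).
- get_image(name): name is "side" or "top"; returns (picture, depth): 420x560x3 uint8, red, green, blue; 420x560 float32, m along the optical axis (not along the pixel's ray), 0 where there is no reading.
- camera_info(name): a dict with "intrinsics" (3x3 intrinsics, pixels), "position" and "attitude" of the camera in the world. Camera axes: x right, y down, z forward; pixel columns grow to the right and rows downward; lengths in m; the calibration is good to about 2 mm. A picture is of the moment at which its call begins. camera_info takes no time and is no camera call.
- close_job(): hands the job in; it is judged then, once.
The state is a dict: "t": time; "qpos": joint angles; "joint_velocities": joint speeds; "tau": joint torques, N m; "tool_pos": TCP position; "tcp_rot": TCP orientation; "ft_force": force on the tool from outside, world axes, zero at the start; "wrist_torque": the same for the moment, N m; "finger_gap": finger opening in m; "grasp_force": force on a finger pad.
Only numpy, scipy, OpenCV 4.12 (cv2) and the standard library are available. Lean on these libraries where they do the work, as an engineer would, in place of code of your own. Each camera call takes 0.05 s, during which the arm holds its last target. There are 200 camera calls.

## Working session

There is one attempt and no reset: what is moved stays moved. The work goes in short steps, Python scripts to look and compute and a tool call to move; the robot and the scene stay as the last step left them, time stands still between calls to the robot, and variables do not carry over. Pictures are saved under pics/ and viewed, at most 10 in all, crops included, and the job is handed in when it is done.

Besides the shell and the picture viewer there is one more tool, called after ">>>" by a JSON object that holds its "api" and its "payload". send_rows: Moves the arm, as the interface text tells. Its arguments: {"type":"object","properties":{"series":{"type":"array"},"grip":{"type":"number"}},"required":["series"]}

```bash
mkdir -p pics; python3 - <<'E'
from cell import *
import cv2,numpy as np
np.set_printoptions(precision=4,suppress=True)
s=state();print({k:np.round(v,4) for k,v in s.items()})
for n in("top","side"):
    im,d=get_image(n);c=camera_info(n);print(n,c)
    cv2.imwrite(f"pics/{n}0.png",im[:,:,::-1]);np.savez(f"{n}0.npz",im=im,d=d)
E
```

```text
{'t': np.float64(0.0), 'qpos': array([ 1.177 ,  0.4684, -0.0116,  1.6036,  0.006 ,  1.0714, -0.0563]), 'joint_velocities': array([ 0.0003,  0.0004, -0.0001, -0.0004,  0.0014,  0.0009,  0.    ]), 'tau': array([ -0.0007, -53.2394,   0.0211, -25.1314,   0.0114,   0.0078,
         0.    ]), 'tool_pos': array([ 0.2231, -0.6099,  0.2383]), 'tcp_rot': array([-3.1398,  0.0001,  0.3507]), 'ft_force': array([-0.0807, -0.4074,  0.476 ]), 'wrist_torque': array([0.0517, 0.0222, 0.0447]), 'grasp_force': np.float64(0.0), 'finger_gap': np.float64(0.0854)}
top {'intrinsics': array([[443.6382,   0.    , 277.0848],
       [  0.    , 443.6382, 209.0444],
       [  0.    ,   0.    ,   1.    ]]), 'position': array([0.5378, 0.0093, 1.3024]), 'attitude': array([-3.0918, -0.0199, -1.5629])}
side {'intrinsics': array([[479.1392,   0.    , 272.9956],
       [  0.    , 479.1392, 212.0756],
       [  0.    ,   0.    ,   1.    ]]), 'position': array([0.0219, 0.9109, 0.7432]), 'attitude': array([-2.0817,  0.0255, -2.6134])}
```

View pics/top0.png

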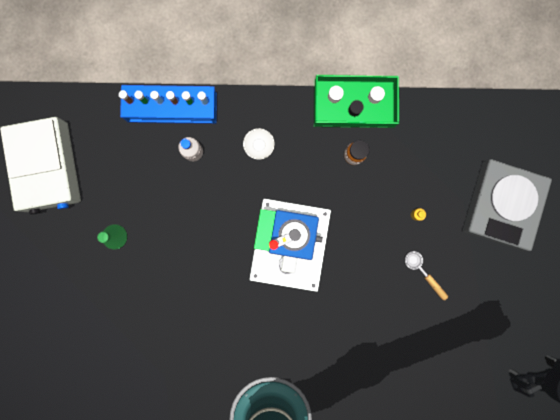

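View pics/side0.png

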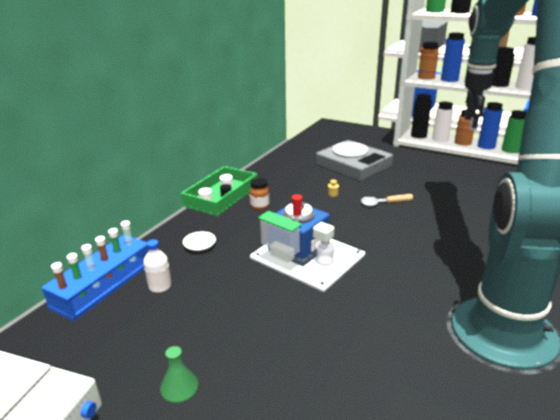

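The top view shows the meter at about (290,245), its bearing at (295,236) and the red knob at (274,244). The side view shows the red knob at (297,205), and the arm is clear of it all.

```bash
cat > h.py <<'E'
import numpy as np,cv2
from scipy.spatial.transform import Rotation as R
from cell import *
np.set_printoptions(precision=4,suppress=True)
def rays(n,uv):
    c=camera_info(n);uv=np.atleast_2d(uv).astype(float)
    K=c["intrinsics"]
    d=np.c_[uv,np.ones(len(uv))]@np.linalg.inv(K).T
    return c["position"],d@R.from_euler("xyz",c["attitude"]).as_matrix().T
def plane(n,uv,z):
    p,d=rays(n,uv);return p+d*((z-p[2])/d[:,2])[:,None]
def pts(n,m,dep):
    v,u=np.nonzero(m);p,d=rays(n,np.c_[u,v]);return p+d*dep[v,u][:,None]
def red(im):
    h=cv2.cvtColor(im,cv2.COLOR_RGB2HSV)
    return ((h[...,0]<6)|(h[...,0]>174))&(h[...,1]>170)&(h[...,2]>90)
def biggest(m,near):
    k,l,st,ce=cv2.connectedComponentsWithStats(m.astype(np.uint8))
    i=1+np.argmin(np.linalg.norm(ce[1:]-near,axis=1)+1000*(st[1:,4]<15));return l==i
E
python3 - <<'E'
from h import *
for n,near in(("top",(274,244)),("side",(297,205))):
    z=np.load(n+"0.npz");im,d=z["im"],z["d"]
    m=biggest(red(im),near);P=pts(n,m,d)
    v,u=np.nonzero(m);print(n,m.sum(),u.mean(),v.mean(),u.min(),u.max(),v.min(),v.max(),P.mean(0),np.percentile(P,[5,50,95],axis=0))
    print(" plane", plane(n,[u.mean(),v.mean()],.206 if n=="top" else .184))
z=np.load("top0.npz");im,d=z["im"],z["d"]
# white plate
h=cv2.cvtColor(im,cv2.COLOR_RGB2HSV)
blue=biggest((h[...,0]>100)&(h[...,0]<130)&(h[...,1]>150)&(h[...,2]>60),(295,236))
m=(h[...,2]>120);m[:190]=0;m[300:]=0;m[:,:240]=0;m[:,340:]=0
c=np.vstack([x for x in cv2.findContours(m.astype(np.uint8),0,2)[0]])
r=cv2.minAreaRect(c);b=cv2.boxPoints(r);print(r);W=plane("top",b,.012);print(W,W.mean(0),np.linalg.norm(np.diff(W,axis=0),axis=1))
hz=pts("top",m|blue,d)
crop=cv2.resize(im[190:300,230:350,::-1],None,fx=5,fy=5,interpolation=cv2.INTER_CUBIC);cv2.imwrite("pics/crop.png",crop)
E
```

```text
top 55 273.1636363636364 244.23636363636365 270 277 240 248 [ 0.5057 -0.0032  0.203 ] [[ 0.4965 -0.0102  0.1967]
 [ 0.5063 -0.0028  0.2056]
 [ 0.5137  0.0046  0.2084]]
 plane [[ 0.5057 -0.0032  0.206 ]]
side 144 296.6666666666667 203.36805555555554 292 301 195 214 [ 0.5125 -0.0182  0.1788] [[ 0.4943 -0.3574  0.0011]
 [ 0.5002  0.0057  0.191 ]
 [ 0.6769  0.0112  0.2063]]
 plane [[ 0.5076 -0.0088  0.184 ]]
((289.56756591796875, 244.5946044921875), (70.36276245117188, 83.51467895507812), 9.462322235107422)
[[ 0.3966  0.0664  0.012 ]
 [ 0.6353  0.0291  0.012 ]
 [ 0.6033 -0.1738  0.012 ]
 [ 0.3645 -0.1344  0.012 ]] [ 0.4999 -0.0532  0.012 ] [0.2416 0.2054 0.242 ]
```

View pics/crop.png

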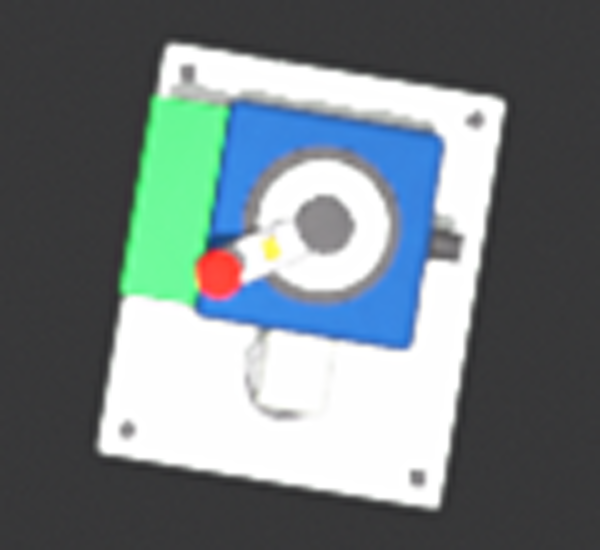

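The crop shows the knob at (219,273), the shaft cap at (324,224), and the arm pointing lower-left with the yellow nut on it. The plate is turned about -9°.

```bash
python3 - <<'E'
from h import *
z=np.load("top0.npz");im,d=z["im"],z["d"]
cap=plane("top",[230+(324+.5)/5-.5,190+(224+.5)/5-.5],.157)[0]
k=plane("top",[230+(219+.5)/5-.5,190+(273+.5)/5-.5],.206)[0]
g=cv2.cvtColor(im,cv2.COLOR_RGB2HSV)
# bearing: white disc ring ellipse fit -> hole outline (gray 78mm?) 
m=(g[...,2]<170)&(g[...,1]<60)
cx,cy=294,234
sub=np.zeros(m.shape,bool);sub[cy-9:cy+10,cx-9:cx+10]=1
mm=biggest(m&sub,(cx,cy));v,u=np.nonzero(mm);print(mm.sum(),u.mean(),v.mean(),plane("top",[u.mean(),v.mean()],.157))
b=(g[...,0]>100)&(g[...,0]<130)&(g[...,1]>120)&(g[...,2]>60);b[:200]=0;b[270:]=0;b[:,:260]=0;b[:,330:]=0
r=cv2.minAreaRect(np.vstack(cv2.findContours(b.astype(np.uint8),0,2)[0]));print(r,plane("top",[r[0]],.12))
print(cap,k,np.linalg.norm((k-cap)[:2]),np.degrees(np.arctan2(*(k-cap)[1::-1])))
z=np.load("side0.npz");m=red(z["im"]);m=biggest(m,(297,205));v,u=np.nonzero(m)
# two-view intersection of knob axis: side column centre at top
p,dd=rays("side",[u.mean(),(v[v<207]).mean()]);print(u.mean(),np.c_[u,v][v<197])
print(plane("side",[u.mean(),204],.184))
for zz in(.19,.2,.206):print(plane("side",[[297,196],[297,199]],zz))
E
```

```text
99 294.4141414141414 234.23232323232324 [[ 0.5304 -0.0583  0.157 ]]
((293.8108215332031, 234.63516235351562), (43.56573486328125, 43.730133056640625), 9.462321281433105) [[ 0.5291 -0.0589  0.12  ]]
[ 0.53   -0.0583  0.157 ] [ 0.5058 -0.0037  0.206 ] 0.059673108806929685 113.9032005754302
296.6666666666667 [[293 195]
 [294 195]
 [295 195]
 [296 195]
 [297 195]
 [298 195]
 [299 195]
 [300 195]
 [293 196]
 [294 196]
 [295 196]
 [296 196]
 [297 196]
 [298 196]
 [299 196]
 [300 196]
 [301 196]]
[[ 0.506  -0.0059  0.184 ]]
[[ 0.5198 -0.0338  0.19  ]
 [ 0.5123 -0.0195  0.19  ]]
[[ 0.5108 -0.0167  0.2   ]
 [ 0.5034 -0.0027  0.2   ]]
[[ 0.5054 -0.0065  0.206 ]
 [ 0.4981  0.0074  0.206 ]]
```

>>> {"api": "send_rows", "payload": {"series": [[20,-20,0,0,0,0.02],[60,-60,0,0,0,0.05],[100,-100,0,0,0,0.08],[140,-140,0,0,0,0.11],[180,-180,0,0,0,0.14],[220,-220,0,0,0,0.17],[260,-260,0,0,0,0.2],[300,-300,0,0,0,0.23],[340,-340,0,0,0,0.26],[380,-379,0,0,0,0.29],[420,-419,0,0,0,0.32],[455,-454,0,0,0,0.35],[474,-472,0,0,0,0.35],[474,-472,0,0,0,0.35],[474,-472,0,0,0,0.35],[474,-472,0,0,0,0.35]], "grip": 0.5}}

```text
t: 2.1
tool_pos: [0.5059, -0.0058, 0.2391]
tcp_rot: [3.141, 0.0, -0.001]
ft_force: [0.1, 0.1, -1.0]
finger_gap: 0.0641
grasp_force: 0.0
```

>>> {"api": "send_rows", "payload": {"series": [[0,-2,10,0,0,0],[0,-2,25,0,0,0],[0,-2,40,0,0,0],[0,-2,55,0,0,0],[0,-2,63,0,0,0],[0,-2,63,0,0,0],[0,-2,63,0,0,0]]}}

```text
t: 2.98
tool_pos: [0.5067, -0.0022, 0.1766]
tcp_rot: [-3.142, -0.001, 0.001]
ft_force: [0.4, 0.4, 0.2]
finger_gap: 0.0635
grasp_force: 0.0
```

```bash
python3 - <<'E'
from h import *
s=state();print({k:np.round(v,4) for k,v in s.items()})
im,d=get_image("side");cv2.imwrite("pics/s1.png",cv2.resize(im[120:260,210:380,::-1],None,fx=4,fy=4,interpolation=cv2.INTER_CUBIC))
E
```

```text
{'t': np.float64(2.975), 'qpos': array([ 0.2306,  0.3369, -0.3468,  1.9884,  0.1515,  0.84  , -1.7695]), 'joint_velocities': array([ 0.0008, -0.0062,  0.    , -0.0033, -0.0012, -0.0016,  0.0007]), 'tau': array([ -0.006 , -39.6904,  -2.7811, -20.893 ,   0.0111,   0.0063,
        -0.0008]), 'tool_pos': array([ 0.5067, -0.0022,  0.1766]), 'tcp_rot': array([-3.1416, -0.0007,  0.0008]), 'ft_force': array([0.4429, 0.4263, 0.153 ]), 'wrist_torque': array([-0.0077, -0.064 , -0.0846]), 'grasp_force': np.float64(0.0), 'finger_gap': np.float64(0.0635)}
```

View pics/s1.png

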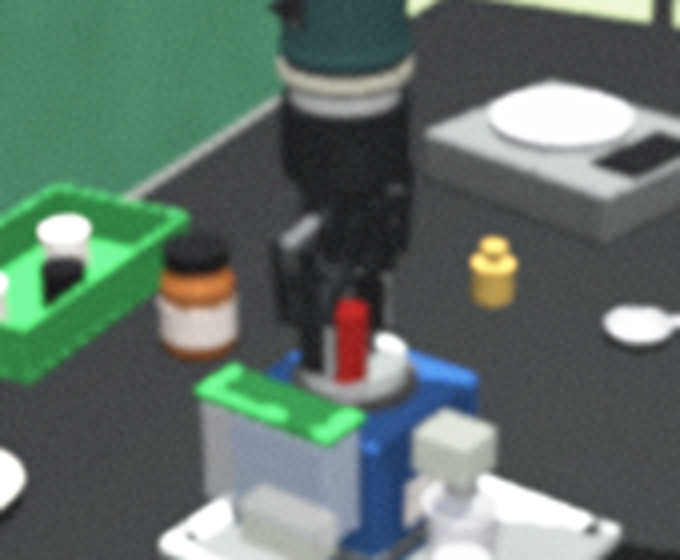

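The crop shows the knob (350,340) between the left finger (315,340) and the right finger (378,310), so it sits inside the jaws. Next I close them.

>>> {"api": "send_rows", "payload": {"series": [[0,0,0,0,0,0],[0,0,0,0,0,0],[0,0,0,0,0,0],[0,0,0,0,0,0],[0,0,0,0,0,0],[0,0,0,0,0,0]], "grip": -1}}

```text
t: 3.78
tool_pos: [0.5065, -0.002, 0.1766]
tcp_rot: [-3.141, -0.0, 0.001]
ft_force: [-1.2, 2.0, 5.4]
finger_gap: 0.0228
grasp_force: 58.6
```

```bash
cat >> h.py <<'E'
def arc(a0,a1,n,r=60.,d=1):
    a=np.radians(np.linspace(a0,a1,n+1));p=r*np.c_[np.cos(a),-np.sin(a)]
    return [[round(float(x),d) for x in q]+[0,0,0,0] for q in p[1:]-p[0]]
E
python3 -c "
from h import *
print(arc(113,173,12))"
```

```text
[[-4.7, 2.3, 0, 0, 0, 0], [-9.2, 4.9, 0, 0, 0, 0], [-13.5, 7.9, 0, 0, 0, 0], [-17.5, 11.3, 0, 0, 0, 0], [-21.1, 15.1, 0, 0, 0, 0], [-24.5, 19.1, 0, 0, 0, 0], [-27.4, 23.4, 0, 0, 0, 0], [-30.0, 28.0, 0, 0, 0, 0], [-32.2, 32.8, 0, 0, 0, 0], [-33.9, 37.7, 0, 0, 0, 0], [-35.2, 42.8, 0, 0, 0, 0], [-36.1, 47.9, 0, 0, 0, 0]]
```

>>> {"api": "send_rows", "payload": {"series": [[-4.7,2.3,0,0,0,0],[-9.2,4.9,0,0,0,0],[-13.5,7.9,0,0,0,0],[-17.5,11.3,0,0,0,0],[-21.1,15.1,0,0,0,0],[-24.5,19.1,0,0,0,0],[-27.4,23.4,0,0,0,0],[-30.0,28.0,0,0,0,0],[-32.2,32.8,0,0,0,0],[-33.9,37.7,0,0,0,0],[-35.2,42.8,0,0,0,0],[-36.1,47.9,0,0,0,0],[-36.1,47.9,0,0,0,0],[-36.1,47.9,0,0,0,0]]}}

```text
t: 5.52
tool_pos: [0.4706, -0.0511, 0.1763]
tcp_rot: [3.141, -0.001, 0.0]
ft_force: [5.3, -1.8, 4.6]
finger_gap: 0.0225
grasp_force: 58.6
```

```bash
python3 -c "
from h import *
print(arc(173,183,3))
for a in range(183,368,5): print(a+5,[r[:2] for r in arc(a,a+5,2,r=60)])"
```

```text
[[-0.3, 3.5, 0, 0, 0, 0], [-0.4, 7.0, 0, 0, 0, 0], [-0.4, 10.5, 0, 0, 0, 0]]
188 [[0.2, 2.6], [0.5, 5.2]]
193 [[0.4, 2.6], [1.0, 5.1]]
198 [[0.6, 2.5], [1.4, 5.0]]
203 [[0.9, 2.5], [1.8, 4.9]]
208 [[1.1, 2.4], [2.3, 4.7]]
213 [[1.3, 2.3], [2.7, 4.5]]
218 [[1.5, 2.2], [3.0, 4.3]]
223 [[1.7, 2.0], [3.4, 4.0]]
228 [[1.8, 1.9], [3.7, 3.7]]
233 [[2.0, 1.7], [4.0, 3.3]]
238 [[2.1, 1.5], [4.3, 3.0]]
243 [[2.2, 1.3], [4.6, 2.6]]
248 [[2.4, 1.1], [4.8, 2.2]]
253 [[2.4, 0.9], [4.9, 1.7]]
258 [[2.5, 0.7], [5.1, 1.3]]
263 [[2.6, 0.5], [5.2, 0.9]]
268 [[2.6, 0.3], [5.2, 0.4]]
273 [[2.6, 0.0], [5.2, -0.0]]
278 [[2.6, -0.2], [5.2, -0.5]]
283 [[2.6, -0.4], [5.1, -1.0]]
288 [[2.5, -0.6], [5.0, -1.4]]
293 [[2.5, -0.9], [4.9, -1.8]]
298 [[2.4, -1.1], [4.7, -2.3]]
303 [[2.3, -1.3], [4.5, -2.7]]
308 [[2.2, -1.5], [4.3, -3.0]]
313 [[2.0, -1.7], [4.0, -3.4]]
318 [[1.9, -1.8], [3.7, -3.7]]
323 [[1.7, -2.0], [3.3, -4.0]]
328 [[1.5, -2.1], [3.0, -4.3]]
333 [[1.3, -2.2], [2.6, -4.6]]
338 [[1.1, -2.4], [2.2, -4.8]]
343 [[0.9, -2.4], [1.7, -4.9]]
348 [[0.7, -2.5], [1.3, -5.1]]
353 [[0.5, -2.6], [0.9, -5.2]]
358 [[0.3, -2.6], [0.4, -5.2]]
363 [[0.0, -2.6], [-0.0, -5.2]]
368 [[-0.2, -2.6], [-0.5, -5.2]]
```

>>> {"api": "send_rows", "payload": {"series": [[0.4,3.5,0,0,0,0],[0.3,7.0,0,0,0,0],[-0.3,10.4,0,0,0,0],[-0.3,10.4,0,0,0,0]]}}

```text
t: 6.02
tool_pos: [0.4704, -0.0604, 0.1764]
tcp_rot: [-3.141, -0.001, 0.001]
ft_force: [6.6, 0.4, 2.9]
finger_gap: 0.0228
grasp_force: 58.6
```

>>> {"api": "send_rows", "payload": {"series": [[0.6,2.6,0,0,0,0],[1.0,5.2,0,0,0,0],[1.0,5.2,0,0,0,0]]}}

```text
t: 6.4
tool_pos: [0.471, -0.0656, 0.1763]
tcp_rot: [-3.141, 0.0, 0.001]
ft_force: [4.2, 2.5, 5.8]
finger_gap: 0.0224
grasp_force: 58.9
```

>>> {"api": "send_rows", "payload": {"series": [[0.8,2.6,0,0,0,0],[1.6,5.1,0,0,0,0],[1.6,5.1,0,0,0,0]]}}

```text
t: 6.78
tool_pos: [0.4721, -0.0708, 0.1763]
tcp_rot: [-3.141, 0.001, 0.001]
ft_force: [1.1, 3.1, 5.8]
finger_gap: 0.0227
grasp_force: 59.1
```

>>> {"api": "send_rows", "payload": {"series": [[0.6,2.5,0,0,0,0],[1.4,5.0,0,0,0,0],[1.4,5.0,0,0,0,0]]}}

```text
t: 7.15
tool_pos: [0.4735, -0.0757, 0.1763]
tcp_rot: [-3.141, 0.001, 0.001]
ft_force: [2.0, 2.1, 7.2]
finger_gap: 0.0229
grasp_force: 59.1
```

>>> {"api": "send_rows", "payload": {"series": [[0.9,2.5,0,0,0,0],[1.8,4.9,0,0,0,0],[1.8,4.9,0,0,0,0]]}}

```text
t: 7.52
tool_pos: [0.4752, -0.0805, 0.1763]
tcp_rot: [-3.141, 0.001, 0.001]
ft_force: [0.6, 2.8, 6.8]
finger_gap: 0.0227
grasp_force: 59.1
```

>>> {"api": "send_rows", "payload": {"series": [[1.1,2.4,0,0,0,0],[2.3,4.7,0,0,0,0],[2.3,4.7,0,0,0,0]]}}

```text
t: 7.9
tool_pos: [0.4774, -0.0851, 0.1763]
tcp_rot: [-3.141, 0.002, 0.001]
ft_force: [2.1, 3.3, 7.0]
finger_gap: 0.0226
grasp_force: 59.1
```

>>> {"api": "send_rows", "payload": {"series": [[1.3,2.2,0,0,0,0],[2.8,4.4,0,0,0,0],[2.8,4.4,0,0,0,0]]}}

```text
t: 8.28
tool_pos: [0.48, -0.0895, 0.1762]
tcp_rot: [-3.141, 0.002, 0.001]
ft_force: [2.1, 3.2, 6.8]
finger_gap: 0.0229
grasp_force: 59.2
```

>>> {"api": "send_rows", "payload": {"series": [[1.5,2.1,0,0,0,0],[3.1,4.1,0,0,0,0],[3.1,4.1,0,0,0,0]]}}

```text
t: 8.65
tool_pos: [0.4829, -0.0936, 0.1762]
tcp_rot: [-3.141, 0.003, 0.001]
ft_force: [1.1, 3.2, 9.0]
finger_gap: 0.0227
grasp_force: 59.3
```

>>> {"api": "send_rows", "payload": {"series": [[1.7,1.9,-0.5,0,0,0],[3.5,3.8,-0.5,0,0,0],[3.5,3.8,-0.5,0,0,0]]}}

```text
t: 9.02
tool_pos: [0.4861, -0.0972, 0.1764]
tcp_rot: [-3.141, 0.003, 0.001]
ft_force: [0.4, 3.6, 6.7]
finger_gap: 0.0225
grasp_force: 59.2
```

>>> {"api": "send_rows", "payload": {"series": [[1.8,1.9,0,0,0,0],[3.7,3.7,0,0,0,0],[3.7,3.7,0,0,0,0]]}}

```text
t: 9.4
tool_pos: [0.4897, -0.1009, 0.1764]
tcp_rot: [-3.141, 0.004, 0.001]
ft_force: [0.3, 2.7, 6.9]
finger_gap: 0.0226
grasp_force: 59.1
```

>>> {"api": "send_rows", "payload": {"series": [[2.0,1.7,0,0,0,0],[4.0,3.3,0,0,0,0],[4.0,3.3,0,0,0,0]]}}

```text
t: 9.78
tool_pos: [0.4936, -0.1043, 0.1764]
tcp_rot: [-3.141, 0.004, 0.001]
ft_force: [-0.0, 2.5, 7.3]
finger_gap: 0.023
grasp_force: 59.1
```

>>> {"api": "send_rows", "payload": {"series": [[2.1,1.5,0,0,0,0],[4.3,3.0,0,0,0,0],[4.3,3.0,0,0,0,0]]}}

```text
t: 10.15
tool_pos: [0.4977, -0.1072, 0.1764]
tcp_rot: [-3.141, 0.004, 0.001]
ft_force: [-0.4, 2.9, 6.9]
finger_gap: 0.0226
grasp_force: 59.2
```

>>> {"api": "send_rows", "payload": {"series": [[2.2,1.3,0,0,0,0],[4.6,2.6,0,0,0,0],[4.6,2.6,0,0,0,0]]}}

```text
t: 10.52
tool_pos: [0.5022, -0.1099, 0.1763]
tcp_rot: [-3.141, 0.005, 0.001]
ft_force: [-1.3, 2.3, 6.8]
finger_gap: 0.0223
grasp_force: 59.2
```

>>> {"api": "send_rows", "payload": {"series": [[2.4,1.1,0,0,0,0],[4.8,2.2,0,0,0,0],[4.8,2.2,0,0,0,0]]}}

```text
t: 10.9
tool_pos: [0.5069, -0.1122, 0.1764]
tcp_rot: [-3.141, 0.005, 0.001]
ft_force: [-0.3, 2.2, 8.3]
finger_gap: 0.0225
grasp_force: 59.3
```

>>> {"api": "send_rows", "payload": {"series": [[2.4,0.9,0,0,0,0],[4.9,1.7,0,0,0,0],[4.9,1.7,0,0,0,0]]}}

```text
t: 11.28
tool_pos: [0.5117, -0.114, 0.1763]
tcp_rot: [-3.141, 0.005, 0.001]
ft_force: [-0.9, 2.9, 7.5]
finger_gap: 0.0227
grasp_force: 59.3
```

>>> {"api": "send_rows", "payload": {"series": [[2.5,0.7,0,0,0,0],[5.1,1.3,0,0,0,0],[5.1,1.3,0,0,0,0]]}}

```text
t: 11.65
tool_pos: [0.5167, -0.1154, 0.1764]
tcp_rot: [-3.141, 0.005, 0.0]
ft_force: [-1.0, 1.1, 7.7]
finger_gap: 0.0225
grasp_force: 59.4
```

>>> {"api": "send_rows", "payload": {"series": [[2.6,0.5,0,0,0,0],[5.2,0.9,0,0,0,0],[5.2,0.9,0,0,0,0]]}}

```text
t: 12.02
tool_pos: [0.5218, -0.1164, 0.1763]
tcp_rot: [-3.141, 0.006, 0.0]
ft_force: [-2.8, 1.3, 8.4]
finger_gap: 0.0228
grasp_force: 59.4
```

>>> {"api": "send_rows", "payload": {"series": [[2.6,0.3,-0.3,0,0,0],[5.2,0.4,-0.3,0,0,0],[5.2,0.4,-0.3,0,0,0]]}}

```text
t: 12.4
tool_pos: [0.5267, -0.117, 0.1764]
tcp_rot: [-3.141, 0.006, 0.0]
ft_force: [-1.6, 0.8, 7.3]
finger_gap: 0.0223
grasp_force: 59.3
```

>>> {"api": "send_rows", "payload": {"series": [[2.6,0.0,0,0,0,0],[5.2,0.0,0,0,0,0],[5.2,0.0,0,0,0,0]]}}

```text
t: 12.78
tool_pos: [0.5319, -0.1171, 0.1764]
tcp_rot: [-3.141, 0.006, 0.0]
ft_force: [-2.1, 1.3, 8.6]
finger_gap: 0.0227
grasp_force: 59.3
```

>>> {"api": "send_rows", "payload": {"series": [[2.6,-0.2,0,0,0,0],[5.2,-0.5,0,0,0,0],[5.2,-0.5,0,0,0,0]]}}

```text
t: 13.15
tool_pos: [0.5371, -0.1168, 0.1764]
tcp_rot: [3.141, 0.006, 0.0]
ft_force: [-2.3, 0.7, 7.2]
finger_gap: 0.0228
grasp_force: 59.3
```

>>> {"api": "send_rows", "payload": {"series": [[2.6,-0.4,0,0,0,0],[5.1,-1.0,0,0,0,0],[5.1,-1.0,0,0,0,0]]}}

```text
t: 13.52
tool_pos: [0.5421, -0.116, 0.1764]
tcp_rot: [3.141, 0.006, 0.0]
ft_force: [-2.3, 2.0, 7.5]
finger_gap: 0.0225
grasp_force: 59.3
```

>>> {"api": "send_rows", "payload": {"series": [[2.5,-0.6,0,0,0,0],[5.0,-1.4,0,0,0,0],[5.0,-1.4,0,0,0,0]]}}

```text
t: 13.9
tool_pos: [0.5472, -0.1149, 0.1764]
tcp_rot: [3.141, 0.006, -0.0]
ft_force: [-1.7, -0.6, 7.7]
finger_gap: 0.0228
grasp_force: 59.2
```

>>> {"api": "send_rows", "payload": {"series": [[2.5,-0.9,0,0,0,0],[4.9,-1.8,0,0,0,0],[4.9,-1.8,0,0,0,0]]}}

```text
t: 14.28
tool_pos: [0.5521, -0.1133, 0.1764]
tcp_rot: [3.141, 0.006, -0.0]
ft_force: [-2.3, -0.7, 7.2]
finger_gap: 0.0227
grasp_force: 59.2
```

>>> {"api": "send_rows", "payload": {"series": [[2.4,-1.1,0,0,0,0],[4.7,-2.3,0,0,0,0],[4.7,-2.3,0,0,0,0]]}}

```text
t: 14.65
tool_pos: [0.5568, -0.1112, 0.1764]
tcp_rot: [3.14, 0.006, -0.0]
ft_force: [-1.5, -0.6, 6.9]
finger_gap: 0.0227
grasp_force: 59.1
```

>>> {"api": "send_rows", "payload": {"series": [[2.3,-1.3,0,0,0,0],[4.5,-2.7,0,0,0,0],[4.5,-2.7,0,0,0,0]]}}

```text
t: 15.02
tool_pos: [0.5614, -0.1088, 0.1764]
tcp_rot: [3.14, 0.006, -0.0]
ft_force: [-1.1, -1.3, 7.4]
finger_gap: 0.0226
grasp_force: 59.1
```

>>> {"api": "send_rows", "payload": {"series": [[2.2,-1.5,0,0,0,0],[4.3,-3.0,0,0,0,0],[4.3,-3.0,0,0,0,0]]}}

```text
t: 15.4
tool_pos: [0.5658, -0.106, 0.1764]
tcp_rot: [3.14, 0.006, -0.0]
ft_force: [0.3, -1.9, 7.5]
finger_gap: 0.0228
grasp_force: 59.1
```

>>> {"api": "send_rows", "payload": {"series": [[2.0,-1.7,0,0,0,0],[4.0,-3.4,0,0,0,0],[4.0,-3.4,0,0,0,0]]}}

```text
t: 15.78
tool_pos: [0.5688, -0.1037, 0.1763]
tcp_rot: [3.138, 0.008, -0.001]
ft_force: [-3.1, -4.1, 9.1]
finger_gap: 0.0225
grasp_force: 59.3
```

>>> {"api": "send_rows", "payload": {"series": [[0,0,0,0,0,0],[0,0,0,0,0,0],[0,0,0,0,0,0]]}}

```text
t: 16.15
tool_pos: [0.5688, -0.1037, 0.1763]
tcp_rot: [3.138, 0.008, -0.001]
ft_force: [-3.2, -3.9, 8.1]
finger_gap: 0.0228
grasp_force: 59.3
```

```bash
python3 - <<'E'
from h import *
from scipy.optimize import least_squares
P=np.array([[.4721,-.0708],[.4735,-.0757],[.4752,-.0805],[.4774,-.0851],[.48,-.0895],[.4829,-.0936],[.4861,-.0972],[.4897,-.1009],[.4936,-.1043],[.4977,-.1072],[.5022,-.1099],[.5069,-.1122],[.5117,-.114],[.5167,-.1154],[.5218,-.1164],[.5267,-.117],[.5319,-.1171],[.5371,-.1168],[.5421,-.116],[.5472,-.1149],[.5521,-.1133],[.5568,-.1112],[.5614,-.1088],[.5658,-.106],[.5688,-.1037]])
f=lambda c:np.hypot(*(P-c[:2]).T)-.06
r=least_squares(f,[.53,-.058]);c=r.x;print(c,r.fun*1e3)
a=np.degrees(np.arctan2(P[:,1]-c[1],P[:,0]-c[0]))%360;print(a)
s=state();print(s["tool_pos"],s["tcp_rot"],s["ft_force"],s["wrist_torque"],s["tau"])
q=s["tool_pos"][:2]-c;print(np.hypot(*q),np.degrees(np.arctan2(q[1],q[0]))%360)
E
```

```text
[ 0.5307 -0.0572] [ 0.1252  0.0889  0.1683  0.1406  0.0992  0.0706 -0.0971 -0.0796 -0.0403
 -0.0843 -0.075  -0.0545 -0.0851 -0.1142 -0.105  -0.0329 -0.0508 -0.0168
 -0.0615  0.0592  0.0919  0.0276  0.0946  0.1658  0.1699]
[193.1087 197.9678 202.8209 207.679  212.551  217.3411 221.9401 226.8786
 231.8257 236.6275 241.6471 246.6508 251.5533 256.5213 261.4948 266.2152
 271.1867 276.1649 281.0047 285.9871 290.9046 295.8167 300.7674 305.738
 309.3384]
[ 0.5688 -0.1037  0.1763] [ 3.1384  0.0077 -0.0014] [-3.1502 -3.9399  8.0752] [-0.6379  0.7677  0.0171] [ -2.5538 -43.7256  -5.2177 -20.8476  -0.7656  -1.0928  -0.0099]
0.06019821695555936 309.34158935478973
```

>>> {"api": "send_rows", "payload": {"series": [[0.6,-0.5,0,0,0,0],[0.6,-0.5,0,0,0,0],[0.6,-0.5,0,0,0,0]]}}

```text
t: 16.52
tool_pos: [0.569, -0.1036, 0.1763]
tcp_rot: [3.138, 0.009, -0.002]
ft_force: [-4.0, -5.0, 9.2]
finger_gap: 0.0228
grasp_force: 59.3
```

```bash
python3 -c "
from h import *
print(arc(311.5,128.5,20));print(arc(128.5,-51.5,20));print(arc(-51.5,-231.5,20))"
```

```text
[[-7.7, 5.8, 0, 0, 0, 0], [-16.1, 10.2, 0, 0, 0, 0], [-25.2, 13.3, 0, 0, 0, 0], [-34.6, 14.8, 0, 0, 0, 0], [-44.2, 14.9, 0, 0, 0, 0], [-53.7, 13.4, 0, 0, 0, 0], [-62.8, 10.5, 0, 0, 0, 0], [-71.3, 6.1, 0, 0, 0, 0], [-79.0, 0.4, 0, 0, 0, 0], [-85.7, -6.4, 0, 0, 0, 0], [-91.3, -14.2, 0, 0, 0, 0], [-95.5, -22.8, 0, 0, 0, 0], [-98.3, -31.9, 0, 0, 0, 0], [-99.7, -41.4, 0, 0, 0, 0], [-99.5, -50.9, 0, 0, 0, 0], [-97.7, -60.4, 0, 0, 0, 0], [-94.5, -69.4, 0, 0, 0, 0], [-90.0, -77.8, 0, 0, 0, 0], [-84.1, -85.4, 0, 0, 0, 0], [-77.1, -91.9, 0, 0, 0, 0]]
[[7.8, -5.3, 0, 0, 0, 0], [16.3, -9.2, 0, 0, 0, 0], [25.4, -11.8, 0, 0, 0, 0], [34.7, -13.0, 0, 0, 0, 0], [44.1, -12.7, 0, 0, 0, 0], [53.4, -10.9, 0, 0, 0, 0], [62.2, -7.6, 0, 0, 0, 0], [70.5, -3.1, 0, 0, 0, 0], [77.9, 2.7, 0, 0, 0, 0], [84.3, 9.6, 0, 0, 0, 0], [89.6, 17.4, 0, 0, 0, 0], [93.6, 25.9, 0, 0, 0, 0], [96.1, 35.0, 0, 0, 0, 0], [97.3, 44.3, 0, 0, 0, 0], [97.0, 53.7, 0, 0, 0, 0], [95.2, 63.0, 0, 0, 0, 0], [91.9, 71.8, 0, 0, 0, 0], [87.4, 80.1, 0, 0, 0, 0], [81.6, 87.5, 0, 0, 0, 0], [74.7, 93.9, 0, 0, 0, 0]]
[[-7.8, 5.3, 0, 0, 0, 0], [-16.3, 9.2, 0, 0, 0, 0], [-25.4, 11.8, 0, 0, 0, 0], [-34.7, 13.0, 0, 0, 0, 0], [-44.1, 12.7, 0, 0, 0, 0], [-53.4, 10.9, 0, 0, 0, 0], [-62.2, 7.6, 0, 0, 0, 0], [-70.5, 3.1, 0, 0, 0, 0], [-77.9, -2.7, 0, 0, 0, 0], [-84.3, -9.6, 0, 0, 0, 0], [-89.6, -17.4, 0, 0, 0, 0], [-93.6, -25.9, 0, 0, 0, 0], [-96.1, -35.0, 0, 0, 0, 0], [-97.3, -44.3, 0, 0, 0, 0], [-97.0, -53.7, 0, 0, 0, 0], [-95.2, -63.0, 0, 0, 0, 0], [-91.9, -71.8, 0, 0, 0, 0], [-87.4, -80.1, 0, 0, 0, 0], [-81.6, -87.5, 0, 0, 0, 0], [-74.7, -93.9, 0, 0, 0, 0]]
```

>>> {"api": "send_rows", "payload": {"series": [[-7.7,5.8,0,0,0,0],[-16.1,10.2,0,0,0,0],[-25.2,13.3,0,0,0,0],[-34.6,14.8,0,0,0,0],[-44.2,14.9,0,0,0,0],[-53.7,13.4,0,0,0,0],[-62.8,10.5,0,0,0,0],[-71.3,6.1,0,0,0,0],[-79.0,0.4,0,0,0,0],[-85.7,-6.4,0,0,0,0],[-91.3,-14.2,0,0,0,0],[-95.5,-22.8,0,0,0,0],[-98.3,-31.9,0,0,0,0],[-99.7,-41.4,0,0,0,0],[-99.5,-50.9,0,0,0,0],[-97.7,-60.4,0,0,0,0],[-94.5,-69.4,0,0,0,0],[-90.0,-77.8,0,0,0,0],[-84.1,-85.4,0,0,0,0],[-77.1,-91.9,0,0,0,0]]}}

```text
t: 19.02
tool_pos: [0.4955, -0.0081, 0.1767]
tcp_rot: [3.141, 0.001, 0.001]
ft_force: [-1.0, -5.5, 2.3]
finger_gap: 0.0225
grasp_force: 58.7
```

```bash
python3 -c "
from h import *
print(arc(125.4,-51.5,20))"
```

```text
[[7.9, -4.8, 0, 0, 0, 0], [16.5, -8.2, 0, 0, 0, 0], [25.5, -10.4, 0, 0, 0, 0], [34.7, -11.1, 0, 0, 0, 0], [44.0, -10.4, 0, 0, 0, 0], [53.0, -8.3, 0, 0, 0, 0], [61.5, -4.8, 0, 0, 0, 0], [69.5, -0.0, 0, 0, 0, 0], [76.6, 5.9, 0, 0, 0, 0], [82.7, 12.8, 0, 0, 0, 0], [87.7, 20.6, 0, 0, 0, 0], [91.4, 29.1, 0, 0, 0, 0], [93.8, 38.1, 0, 0, 0, 0], [94.7, 47.3, 0, 0, 0, 0], [94.3, 56.5, 0, 0, 0, 0], [92.4, 65.6, 0, 0, 0, 0], [89.2, 74.2, 0, 0, 0, 0], [84.6, 82.3, 0, 0, 0, 0], [78.9, 89.6, 0, 0, 0, 0], [72.1, 95.9, 0, 0, 0, 0]]
```

>>> {"api": "send_rows", "payload": {"series": [[7.9,-4.8,0,0,0,0],[16.5,-8.2,0,0,0,0],[25.5,-10.4,0,0,0,0],[34.7,-11.1,0,0,0,0],[44.0,-10.4,0,0,0,0],[53.0,-8.3,0,0,0,0],[61.5,-4.8,0,0,0,0],[69.5,0.0,0,0,0,0],[76.6,5.9,0,0,0,0],[82.7,12.8,0,0,0,0],[87.7,20.6,0,0,0,0],[91.4,29.1,0,0,0,0],[93.8,38.1,0,0,0,0],[94.7,47.3,0,0,0,0],[94.3,56.5,0,0,0,0],[92.4,65.6,0,0,0,0],[89.2,74.2,0,0,0,0],[84.6,82.3,0,0,0,0],[78.9,89.6,0,0,0,0],[72.1,95.9,0,0,0,0]]}}

```text
t: 21.52
tool_pos: [0.5673, -0.1046, 0.1771]
tcp_rot: [-3.142, 0.0, 0.001]
ft_force: [2.2, 4.0, -2.2]
finger_gap: 0.0228
grasp_force: 58.8
```

>>> {"api": "send_rows", "payload": {"series": [[-7.8,5.3,0,0,0,0],[-16.3,9.2,0,0,0,0],[-25.4,11.8,0,0,0,0],[-34.7,13.0,0,0,0,0],[-44.1,12.7,0,0,0,0],[-53.4,10.9,0,0,0,0],[-62.2,7.6,0,0,0,0],[-70.5,3.1,0,0,0,0],[-77.9,-2.7,0,0,0,0],[-84.3,-9.6,0,0,0,0],[-89.6,-17.4,0,0,0,0],[-93.6,-25.9,0,0,0,0],[-96.1,-35.0,0,0,0,0],[-97.3,-44.3,0,0,0,0],[-97.0,-53.7,0,0,0,0],[-95.2,-63.0,0,0,0,0],[-91.9,-71.8,0,0,0,0],[-87.4,-80.1,0,0,0,0],[-81.6,-87.5,0,0,0,0],[-74.7,-93.9,0,0,0,0]]}}

```text
t: 24.02
tool_pos: [0.493, -0.0101, 0.1769]
tcp_rot: [3.141, 0.001, 0.001]
ft_force: [-0.8, -5.2, -2.5]
finger_gap: 0.0228
grasp_force: 59.8
```

>>> {"api": "send_rows", "payload": {"series": [[7.8,-5.3,0,0,0,0],[16.3,-9.2,0,0,0,0],[25.4,-11.8,0,0,0,0],[34.7,-13.0,0,0,0,0],[44.1,-12.7,0,0,0,0],[53.4,-10.9,0,0,0,0],[62.2,-7.6,0,0,0,0],[70.5,-3.1,0,0,0,0],[77.9,2.7,0,0,0,0],[84.3,9.6,0,0,0,0],[89.6,17.4,0,0,0,0],[93.6,25.9,0,0,0,0],[96.1,35.0,0,0,0,0],[97.3,44.3,0,0,0,0],[97.0,53.7,0,0,0,0],[95.2,63.0,0,0,0,0],[91.9,71.8,0,0,0,0],[87.4,80.1,0,0,0,0],[81.6,87.5,0,0,0,0],[74.7,93.9,0,0,0,0]]}}

```text
t: 26.52
tool_pos: [0.5674, -0.1046, 0.1771]
tcp_rot: [-3.141, -0.0, 0.001]
ft_force: [1.4, 3.6, -3.5]
finger_gap: 0.0225
grasp_force: 59.8
```

```bash
python3 -c "
from h import *
print(arc(128.5,-50.5,20))"
```

```text
[[7.8, -5.2, 0, 0, 0, 0], [16.2, -9.2, 0, 0, 0, 0], [25.2, -11.8, 0, 0, 0, 0], [34.5, -13.0, 0, 0, 0, 0], [43.9, -12.7, 0, 0, 0, 0], [53.1, -10.9, 0, 0, 0, 0], [61.9, -7.8, 0, 0, 0, 0], [70.1, -3.3, 0, 0, 0, 0], [77.5, 2.4, 0, 0, 0, 0], [84.0, 9.2, 0, 0, 0, 0], [89.3, 16.9, 0, 0, 0, 0], [93.3, 25.4, 0, 0, 0, 0], [96.0, 34.3, 0, 0, 0, 0], [97.3, 43.6, 0, 0, 0, 0], [97.0, 53.0, 0, 0, 0, 0], [95.4, 62.2, 0, 0, 0, 0], [92.3, 71.0, 0, 0, 0, 0], [87.9, 79.3, 0, 0, 0, 0], [82.3, 86.8, 0, 0, 0, 0], [75.5, 93.3, 0, 0, 0, 0]]
```

>>> {"api": "send_rows", "payload": {"series": [[-7.8,5.3,0,0,0,0],[-16.3,9.2,0,0,0,0],[-25.4,11.8,0,0,0,0],[-34.7,13.0,0,0,0,0],[-44.1,12.7,0,0,0,0],[-53.4,10.9,0,0,0,0],[-62.2,7.6,0,0,0,0],[-70.5,3.1,0,0,0,0],[-77.9,-2.7,0,0,0,0],[-84.3,-9.6,0,0,0,0],[-89.6,-17.4,0,0,0,0],[-93.6,-25.9,0,0,0,0],[-96.1,-35.0,0,0,0,0],[-97.3,-44.3,0,0,0,0],[-97.0,-53.7,0,0,0,0],[-95.2,-63.0,0,0,0,0],[-91.9,-71.8,0,0,0,0],[-87.4,-80.1,0,0,0,0],[-81.6,-87.5,0,0,0,0],[-74.7,-93.9,0,0,0,0]]}}

```text
t: 29.02
tool_pos: [0.493, -0.0101, 0.177]
tcp_rot: [3.141, 0.001, 0.001]
ft_force: [-0.7, -5.1, -1.8]
finger_gap: 0.0226
grasp_force: 60.0
```

>>> {"api": "send_rows", "payload": {"series": [[7.8,-5.2,0,0,0,0],[16.2,-9.2,0,0,0,0],[25.2,-11.8,0,0,0,0],[34.5,-13.0,0,0,0,0],[43.9,-12.7,0,0,0,0],[53.1,-10.9,0,0,0,0],[61.9,-7.8,0,0,0,0],[70.1,-3.3,0,0,0,0],[77.5,2.4,0,0,0,0],[84.0,9.2,0,0,0,0],[89.3,16.9,0,0,0,0],[93.3,25.4,0,0,0,0],[96.0,34.3,0,0,0,0],[97.3,43.6,0,0,0,0],[97.0,53.0,0,0,0,0],[95.4,62.2,0,0,0,0],[92.3,71.0,0,0,0,0],[87.9,79.3,0,0,0,0],[82.3,86.8,0,0,0,0],[75.5,93.3,0,0,0,0]]}}

```text
t: 31.52
tool_pos: [0.5681, -0.104, 0.1771]
tcp_rot: [-3.141, -0.0, 0.001]
ft_force: [-0.2, 3.7, -2.6]
finger_gap: 0.0229
grasp_force: 60.0
```

>>> {"api": "send_rows", "payload": {"series": [[0,0,0,0,0,0],[0,0,0,0,0,0],[0,0,0,0,0,0]]}}

```text
t: 31.9
tool_pos: [0.5678, -0.1044, 0.1769]
tcp_rot: [3.141, 0.002, 0.0]
ft_force: [-3.0, -0.3, -0.4]
finger_gap: 0.0228
grasp_force: 60.1
```

>>> {"api": "send_rows", "payload": {"series": [[0,0,0,0,0,0],[0,0,0,0,0,0],[0,0,0,0,0,0],[0,0,0,0,0,0],[0,0,0,0,0,0],[0,0,-10,0,0,0],[0,0,-30,0,0,0],[0,0,-50,0,0,0],[0,0,-70,0,0,0],[0,0,-90,0,0,0],[0,0,-110,0,0,0],[0,0,-120,0,0,0]], "grip": 0.5}}

```text
t: 33.4
tool_pos: [0.5691, -0.1036, 0.2989]
tcp_rot: [3.141, -0.002, 0.001]
ft_force: [-0.3, -0.8, 0.2]
finger_gap: 0.0641
grasp_force: 0.0
```

>>> {"api": "send_rows", "payload": {"series": [[-10,20,0,0,0,0],[-20,60,0,0,0,0],[-30,110,0,0,0,0],[-40,160,0,0,0,0],[-50,200,0,0,0,0],[-50,220,0,0,0,0],[-50,220,0,0,0,0],[-50,220,0,0,0,0]]}}

```text
t: 34.4
tool_pos: [0.5197, -0.3213, 0.297]
tcp_rot: [-3.14, -0.0, 0.004]
ft_force: [0.3, 0.1, -0.3]
finger_gap: 0.0641
grasp_force: 0.0
```

```bash
python3 - <<'E'
from h import *
im,d=get_image("top");cv2.imwrite("pics/t2.png",im[:,:,::-1])
m=red(im);m[:190]=0;m[300:]=0;m[:,:240]=0;m[:,340:]=0
v,u=np.nonzero(m);k=plane("top",[u.mean(),v.mean()],.206)[0];print(m.sum(),k,np.degrees(np.arctan2(k[1]+.0583,k[0]-.530))%360)
E
```

```text
59 [ 0.5657 -0.1037  0.206 ] 308.131301346548
```

View pics/t2.png

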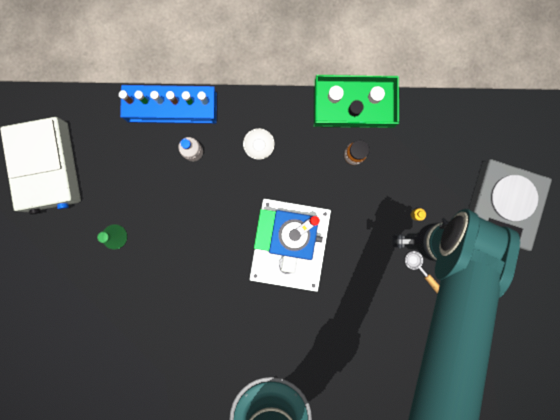

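The picture shows the knob at (314,221), about 308°, which matches the stop angle. Nothing else has moved and the arm is clear, so I'm handing the job in.

```bash
python3 -c "
from cell import *
print(close_job())"
```

```text
the job is handed in; nothing more can be done
None
```

The crank was turned anticlockwise onto its hidden stop (about 6 N at the knob at most), cranked three full turns clockwise, ending within about 1° of the stop angle by my estimate, then let go; nothing else moved, and the job was handed in at about 34 s.

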